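# Load a filter cartridge past the sprung flap of a vacuum dock

## Robot

A 6-joint arm with a two-finger parallel gripper is mounted at the origin on the work surface. World frame = base frame: x ahead of the robot, y to its left, z up, the work surface at z = 0. Lengths are in m, angles in rad, forces in N, time in s.
With the tool pointing down it reaches from about 0.35 to 0.975 m from the base axis. Payload 4.9 kg.
Tool frame: the origin (TCP) lies on the front face of the gripper's body, between the roots of the fingers; the fingertips stand ctrl.finger_overhang ahead of it and the grasp point (between the pads) lies 54 mm ahead of it (ctrl.finger_overhang is the distance from the TCP to the fingertips, in m); z points along the fingers, y is the line along which they close (so a half turn about z gives the same grasp; the last joint's range is limited). The gripper opens to 85 mm and grips with 20 to 120 N. Pads are 22 mm wide; open, the fingers measure 114 mm over their backs; the gripper's body (76 mm by 85 mm) begins 54 mm behind the grasp point. The pads swing forward as they close: fully open they stand 13 mm farther back than shut.
Start: joints at [1.178, 0.053, 1.613, -0, 1.476, -0.119], TCP at [0.169, 0.602, 0.304] pointing down, gripper open.
Joint ranges: [-3.01, 3.01], [-1.01, 2.22], [0.06, 2.58], [-1.02, 4.17], [0.09, 2.62], [-3.14, 3.14]. Speed limits (rad/s): [2.57, 2.57, 3.14, 3.14, 3.14, 3.14].

## Interface

Orientations are given as a rotation vector (axis times angle).
In Python, from station import ctrl, vision gives the robot as it stands. The module is installed in compiled form; this text tells all that it offers.
- The arm moves only by the tool drive_tool, never from a script. Its argument "rows" is a list of rows, each a list of 2 entries, a list of its own where there are three numbers: the shift along the tool's x, y, z in m, then the turn about the tool's z in rad. A call has 1 to 10 rows; each row shifts and turns the commanded pose from where the row before left it, along the tool's axes as they then stand; what a row does not reach is not made up. A row lasts 1/10 s, in which the tool goes at most 50 mm and 8.59 degrees, less where a joint would pass 70% of its speed; a pose out of reach is approached as far as the arm can. A call with a gripper value outside its range is refused whole. "jaw" is the closure, from 0 (fully open) to 1 (shut), set as the call begins (left out, the last holds). The fingers move at their own pace and stop on an object; "grip_force" is the grip in N (left out, the last holds). Time passes only in rows, so rows that do not move let the fingers close. It gives the time, the measured TCP pose, the force, the opening and the grip force at its end, in the units of the state.
- ctrl.get_obs(): the state, without advancing time (a new reading comes with each control period).
- vision.get_image(name): name is "side" or "top"; returns a dict with "image" (480x640x3 uint8, blue, green, red), "vertical_fov" (degrees; the focal length in pixels is half the picture's height over the tangent of half this angle, whatever the lens; pixels are square), "cx", "cy" (the principal point, pixels), "R" (3x3) and "t" (3): a world point X has camera coordinates R X + t. Camera axes: x right, y down, z forward; pixel columns grow to the right and rows downward; lengths in m; the calibration is good to about 2 mm. A picture is of the moment at which its call begins. There is no depth.
- ctrl.finish_job(): hands the job in; it is judged then, once.
The state is a dict: "t": time; "q": joint angles; "dq": joint speeds; "effort": joint torques, N m; "tool_pos": TCP position; "tool_rot": TCP orientation; "contact_force": force on the tool from outside, world axes, zero at the start; "wrist_torque": the same for the moment, N m; "opening": finger opening in m; "grip_force": force on a finger pad.
Only numpy, scipy, OpenCV 4.12 (cv2) and the standard library are available. Lean on these libraries where they do the work, as an engineer would, in place of code of your own. Each camera call takes 0.05 s, during which the arm holds its last target. There are 200 camera calls.

## Task

Take the fresh filter cartridge (green cap) out of the white rack, push the dock's orange spring flap back with it and hold it back while you lower the cartridge upright into the pocket between the flap and the grey front wall. Slide it down by feel until it is fully home, with the sprung seat at the bottom pressed in about 5 mm but not rammed to its stop, then let go. Leave the red-capped cartridge and everything else on the bench alone.

Things in the scene. Friction and masses are not known exactly. Their poses are not given: they have to be found in the camera images.
- fresh: Fresh filter cartridge: upright grey rectangular block with a green cap, 24 (its x) x 40 (its y) x 120 (its z, up) mm, about 0.28 kg, the lowest 6 mm a slightly narrower dark foot (22 x 37). Origin at the centre of its underside. It looks the same turned by half a turn. Stands 26 mm deep in one of the rack's two slots, sides free for a grasp across its 40 mm width.
- spent: Spent cartridge, same shape and size with a red cap, in the rack's other slot (70 mm away along the rack's x). To be left alone.
- rack: White rack block, fixed, 150 (x) x 85 (y) x 32 mm high; origin at the centre of its underside. Slots at x = -35 and +35 mm, 28 x 44 mm, 26 mm deep.
- dock: Fixed dock; origin on the table, x to its back, z up (mm in its frame below). Base plate 10 thick, x -45..155, y -60..60. At its front a narrow pocket with a low grey surround and a higher grey front wall, shut by a leaning orange flap. Behind the flap a white electronics box x 71..153, y -58..58, 88 high, with screen and knob.
- front_wall (a point): Middle of the front wall's rounded top: dock x = -3, y = 0, z = 92 mm. The wall is 6 mm thick (dock x -6..0) and 40 mm wide in y. The cartridge's underside must pass above it.
- pocket_mouth (a point): Centre of the pocket at the height of the front wall's top (dock x = 13.5, y = 0, z = 92 mm); axes as the dock's. Pocket: dock x 0..26.5, y -22.5..22.5 mm. Its side walls, 6 mm thick, reach only z = 56 (flared lead-ins to 64), its rear wall z = 52 (lead-in to 60); above that the sides are open, with room for fingers that straddle the cartridge in y.
- flap_edge (a point): Middle of the flap's dark rubber edge bar (8 mm thick, 34 mm long along y). Shut, it hangs over the front wall at dock x = -6, z = 126 mm; with a cartridge in the pocket about x = 27, z = 141. Pushing down on the flap only jams it: push it from the front, towards the dock's +x, with the cartridge's foot above the front wall and below the bar.
- flap (a joint): Angle of the flap (100 x 32 mm, hinged at dock x = 52, z = 44 mm), rad: 0 shut, grows pushed back, stop 0.55; about 0.36 with the cartridge in the pocket. The spring pushes back with about 2.5 N shut, 3 to 4 N there, pressing the cartridge to the front wall; friction (some 2 to 8 N) then holds it, so it does not fall to the seat nor come back.
- seat (a joint): Sprung seat, the pocket's floor, m: 0 free, grows pressed down, hard stop 0.012. It gives 1 mm per 0.8 N after the first 0.8 N (5 mm takes 5 N over the sliding friction). Fully home is 0.002 to 0.010; beyond, it is overstrained. Let go, the cartridge may creep up 1 to 3 mm. The seat's height is hidden and varies: the cartridge's underside first meets it 22 to 43 mm above the table.
- flask: Round glass flask on a dark ring, 120 mm wide, 162 high; origin under its centre. Bystander.
- solvent: Amber bottle, 70 mm wide, 170 high; origin under its centre. Bystander.
- beaker: Glass beaker, 72 mm wide, 85 high; origin under its centre. Bystander.
- jar: White jar with black lid, 60 mm wide, 70 high; origin under its centre. Bystander.
- stopper: Blue stopper, 38 mm wide, 32 high; origin under its centre. Bystander.
- spatula: Small spatula lying on the bench, 180 mm long. Bystander.

How it is judged:
On the way, in this order (a step that is already met when the one before it is completed fails the run):
1. the fresh cartridge has been lifted out of the rack (height (world z) of fresh above 0.05 m), for 0.1 s.
2. the cartridge holds the flap open, its foot still high in the mouth of the pocket (value of joint flap above 0.25 rad and contact force between fresh and dock above 1 N and z of fresh in the frame of dock above 0.07 m), for 0.1 s.
At the end, for the whole second after the job is handed in: The fresh cartridge stands upright (within 0.12 rad) and at rest in the dock's pocket, its underside within 8 mm of the pocket's centre line and pressing the sprung seat in by more than 2 mm (and never more than 10 mm), the flap (above 0.25 rad) bearing on it, released (value of joint seat above 0.002 m and value of joint flap above 0.25 rad and horizontal distance between fresh and pocket_mouth below 0.008 m and z of fresh in the frame of dock below 0.05 m and angle between fresh's own z axis and vertical below 0.12 rad and linear speed of fresh below 0.01 m/s); the robot touches nothing.
It fails at once if the seat is rammed down past 10 mm (value of joint seat above 0.01 m).
It fails at once if while gripped, the cartridge is forced against the dock or its flap with more than 40 N (contact force between fresh and dock above 40 N and contact force between the fingers and fresh above 10 N).
It fails at once if the gripper or arm hits the dock with more than 20 N (contact force between any of the fingers, the arm and dock above 20 N).
It fails at once if the spent cartridge is moved by more than 20 mm (distance of spent from where it was at the start of the episode above 0.02 m).
It fails at once if another thing on the bench is moved by more than 20 mm (distance of any of flask, solvent, beaker, jar, stopper, spatula from where it was at the start of the episode above 0.02 m).
It also fails if it takes over 62 s, if anything falls off the work surface, if the arm or the gripper's body presses on something with over 40 N, if the wrist force passes 120 N, or if a joint passes its speed limit or range.

## Working session

There is one attempt and no reset: what is moved stays moved. The work goes in short steps, Python scripts to look and compute and a tool call to move; the robot and the scene stay as the last step left them, time stands still between calls to the robot, and variables do not carry over. Pictures are saved under pics/ and viewed, at most 10 in all, crops included, and the job is handed in when it is done.

Besides the shell and the picture viewer there is one more tool, called in YAML: its name, and indented under it one key for each argument. drive_tool: Moves the arm, as the interface text tells. Its arguments: {"type":"object","properties":{"rows":{"type":"array","items":{"type":"array"}},"jaw":{"type":"number"},"grip_force":{"type":"number"}},"required":["rows"]}

```bash
mkdir -p pics
python3 - <<'E'
from station import ctrl, vision
import cv2, numpy as np
o=ctrl.get_obs(); print({k:np.round(v,3) for k,v in o.items()}, ctrl.finger_overhang)
for n in("side","top"):
    d=vision.get_image(n); cv2.imwrite(f"pics/{n}0.png",d["image"]); 
    np.savez(f"{n}.npz",**d); print(n,d["vertical_fov"],d["cx"],d["cy"],(-d["R"].T@d["t"]).round(3),d["R"].round(3).tolist())
E
```

```text
{'t': np.float64(0.0), 'q': array([ 1.178,  0.053,  1.614, -0.   ,  1.476, -0.119]), 'dq': array([ 0.   ,  0.001, -0.   , -0.001, -0.   ,  0.001]), 'effort': array([-2.0000e-03, -3.9367e+01, -3.7018e+01, -0.0000e+00,  7.0000e-03,
        0.0000e+00]), 'tool_pos': array([0.169, 0.601, 0.303]), 'tool_rot': array([-4.290e-01, -3.112e+00,  3.000e-03]), 'contact_force': array([ 0.394,  0.328, -0.876]), 'wrist_torque': array([-0.01 ,  0.043, -0.001]), 'grip_force': np.float64(0.0), 'opening': np.float64(0.085)} 0.0726
side 47.47155307111652 310.02310798842336 237.3954991429693 [ 0.462 -1.132  0.842] [[0.995, -0.096, -0.011], [-0.06, -0.528, -0.847], [0.076, 0.844, -0.532]]
top 48.72430814924173 323.2281494100902 240.74849469782228 [0.405 0.026 1.342] [[0.024, -1.0, 0.018], [-0.991, -0.026, -0.134], [0.135, -0.015, -0.991]]
```

View pics/top0.png

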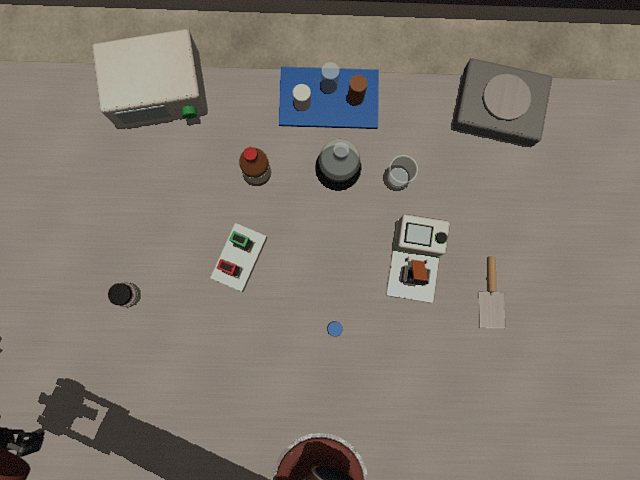

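View pics/side0.png

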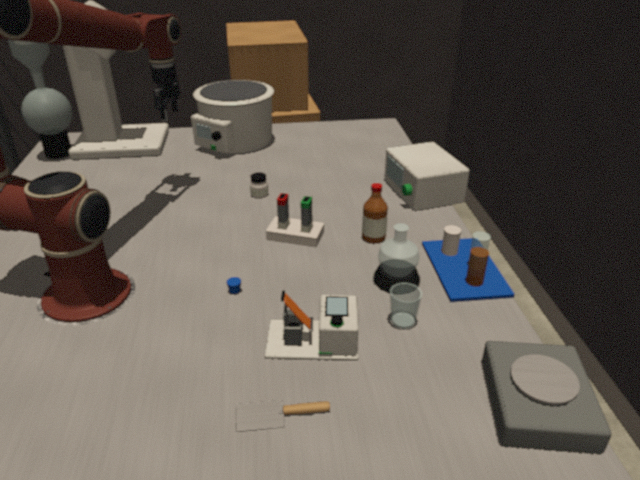

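The top view shows the rack at (239,257) with the green cap at (240,241) and the red at (229,268). The dock plate is around (415,272), with its box at (422,235) behind (image up = +x). The side view shows the same things: green cap (307,203), dock (310,325).

```bash
cat > h.py <<'E'
import numpy as np, cv2
def ray(d,u,v):
    f=240/np.tan(np.radians(float(d["vertical_fov"]))/2)
    r=d["R"].T@np.array([(u-d["cx"])/f,(v-d["cy"])/f,1.]); return -d["R"].T@d["t"],r
def onz(d,u,v,z):
    c,r=ray(d,u,v); return c+r*(z-c[2])/r[2]
def tri(d1,p1,d2,p2):
    c1,r1=ray(d1,*p1); c2,r2=ray(d2,*p2)
    r1/=np.linalg.norm(r1); r2/=np.linalg.norm(r2)
    s=np.linalg.lstsq(np.c_[r1,-r2],c2-c1,rcond=None)[0]
    a,b=c1+s[0]*r1,c2+s[1]*r2; return (a+b)/2,np.linalg.norm(a-b)
def proj(d,X):
    f=240/np.tan(np.radians(float(d["vertical_fov"]))/2)
    p=d["R"]@X+d["t"]; return p[:2]/p[2]*f+[d["cx"],d["cy"]]
E
python3 - <<'E'
from h import *
T=dict(np.load("top.npz"));S=dict(np.load("side.npz"))
def cap(d,c):
    h=cv2.cvtColor(d["image"],cv2.COLOR_BGR2HSV); H,s,v=cv2.split(h)
    hue={"g":(H>45)&(H<80),"r":(H<6)|(H>174),"o":(H>4)&(H<15)}[c]
    return (hue&(s>130)&(v>50)).astype(np.uint8)
def blobs(m,x0,y0,x1,y1):
    w=np.zeros_like(m);w[y0:y1,x0:x1]=m[y0:y1,x0:x1]
    n,l,st,ce=cv2.connectedComponentsWithStats(w)
    return [(st[i].tolist(),ce[i].round(1).tolist(),cv2.minAreaRect(np.argwhere(l==i)[:,::-1].astype(np.float32))) for i in range(1,n) if st[i,4]>8]
for c in"gr":
  print(c,"top",blobs(cap(T,c),200,215,280,300)); print(c,"side",blobs(cap(S,c),255,180,330,245))
print("flap",blobs(cap(T,"o"),380,210,460,310))
g=cv2.cvtColor(T["image"],cv2.COLOR_BGR2HSV)
m=((g[...,1]<40)&(g[...,2]>150)).astype(np.uint8)
for b in((200,215,280,300),(375,205,460,310)):
  w=np.zeros_like(m);w[b[1]:b[3],b[0]:b[2]]=m[b[1]:b[3],b[0]:b[2]]
  for k in cv2.findContours(w,0,2)[0]:
    if cv2.contourArea(k)>100:
      p=cv2.boxPoints(cv2.minAreaRect(k)); ap=cv2.approxPolyDP(k,3,True)[:,0]
      print("white",cv2.contourArea(k),p.round(1).tolist(),ap.tolist())
      for z in(.010,.032,.088):
        P=np.array([onz(T,u,v,z)[:2] for u,v in p]); print(z,P.round(4).tolist(),"c",P.mean(0).round(4),"edges",np.linalg.norm(np.roll(P,-1,0)-P,axis=1).round(4))
a=cv2.resize(T["image"][215:305,200:270],None,fx=5,fy=5,interpolation=cv2.INTER_CUBIC)
b=cv2.resize(T["image"][210:310,380:460],None,fx=5,fy=4.5,interpolation=cv2.INTER_CUBIC)
cv2.imwrite("pics/crop1.png",np.hstack([a,b]))
cv2.imwrite("pics/crop2.png",np.hstack([cv2.resize(S["image"][185:250,260:330],None,fx=5,fy=5,interpolation=2),cv2.resize(S["image"][285:365,260:364],None,fx=4.0625,fy=4.0625,interpolation=2)]))
E
```

```text
g top [([230, 238, 6, 6, 9], [232.6, 240.9], ((232.35365295410156, 240.6829376220703), (7.027819633483887, 1.2493901252746582), 38.65980529785156))]
g side [([302, 198, 9, 10, 65], [306.0, 203.2], ((306.0, 202.5), (9.0, 8.0), 90.0))]
r top [([217, 260, 19, 15, 113], [226.6, 266.9], ((226.18966674804688, 266.7758483886719), (17.26966667175293, 10.21324348449707), 21.801406860351562))]
r side [([277, 194, 11, 12, 89], [282.2, 199.6], ((282.0, 199.5), (11.0, 10.0), 90.0))]
flap [([412, 260, 16, 21, 262], [418.9, 270.5], ((419.5, 270.0), (20.0, 15.0), 90.0))]
white 2021.0 [[209.39999389648438, 277.5], [234.39999389648438, 221.39999389648438], [266.0, 235.5], [241.10000610351562, 291.6000061035156]] [[235, 223], [210, 277], [241, 291], [265, 235]]
0.01 [[0.4859, 0.2886], [0.6299, 0.233], [0.596, 0.1514], [0.4528, 0.208]] c [0.5412 0.2202] edges [0.1544 0.0884 0.154  0.0871]
0.032 [[0.4845, 0.2842], [0.6262, 0.2296], [0.5929, 0.1493], [0.452, 0.205]] c [0.5389 0.217 ] edges [0.1519 0.0869 0.1515 0.0856]
0.088 [[0.4811, 0.2732], [0.6168, 0.2209], [0.5848, 0.144], [0.45, 0.1974]] c [0.5332 0
[... 647 characters left out ...]
078 0.1117]
white 1269.5 [[398.20001220703125, 245.60000610351562], [403.3999938964844, 213.8000030517578], [450.0, 221.3000030517578], [444.8999938964844, 253.10000610351562]] [[404, 214], [401, 246], [445, 252], [446, 242], [438, 244], [434, 234], [440, 230], [447, 234], [447, 221]]
0.01 [[0.5791, -0.1847], [0.6615, -0.1975], [0.6453, -0.3173], [0.563, -0.3035]] c [ 0.6122 -0.2508] edges [0.0834 0.1209 0.0834 0.1199]
0.032 [[0.5762, -0.1813], [0.6573, -0.1938], [0.6413, -0.3116], [0.5604, -0.2981]] c [ 0.6088 -0.2462] edges [0.082  0.1189 0.082  0.1179]
0.088 [[0.5689, -0.1724], [0.6465, -0.1844], [0.6312, -0.2972], [0.5537, -0.2842]] c [ 0.6001 -0.2345] edges [0.0785 0.1138 0.0785 0.1129]
```

View pics/crop1.png

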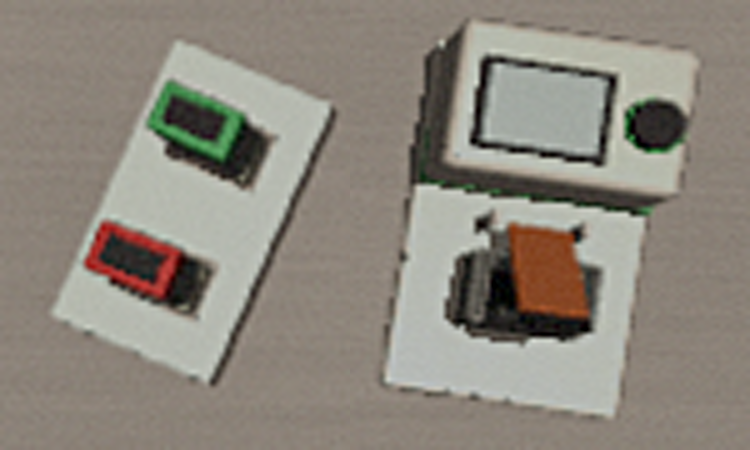

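View pics/crop2.png

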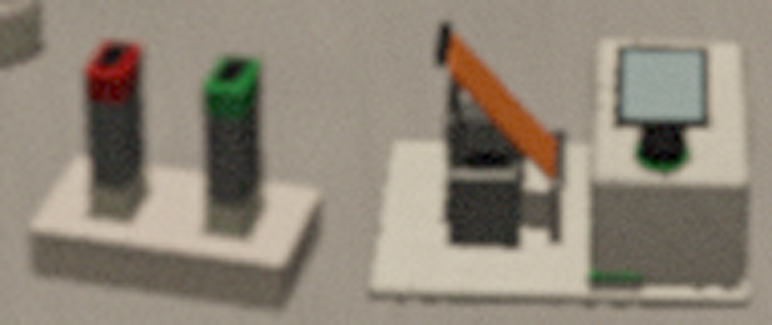

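The crops show clean edges. Green cap centre is at about (240,239) in the top view, and the dock plate's front edge runs about (387,294)–(432,302). The flap faces the robot. Next I fit lines and cross-check with the side view.

Run:
```python
from h import *
T=dict(np.load("top.npz"));S=dict(np.load("side.npz"))
def contour(d,b,vmin=150):
    g=cv2.cvtColor(d["image"],cv2.COLOR_BGR2HSV); m=((g[...,1]<40)&(g[...,2]>vmin)).astype(np.uint8)
    w=np.zeros_like(m);w[b[1]:b[3],b[0]:b[2]]=m[b[1]:b[3],b[0]:b[2]]
    return max(cv2.findContours(w,0,cv2.CHAIN_APPROX_NONE)[0],key=cv2.contourArea)[:,0].astype(float)
def edge(c,p,q):
    p,q=np.array(p,float),np.array(q,float);L=np.linalg.norm(q-p);u=(q-p)/L;n=np.array([-u[1],u[0]])
    s=(c-p)@u;k=(abs((c-p)@n)<2.5)&(s>4)&(s<L-4)
    vx,vy,x,y=cv2.fitLine(c[k].astype(np.float32),cv2.DIST_HUBER,0,.01,.01).ravel(); return np.array([x,y]),np.array([vx,vy])
def isect(a,b):
    t=np.linalg.solve(np.c_[a[1],-b[1]],b[0]-a[0]);return a[0]+t[0]*a[1]
c=contour(T,(375,205,460,310))
F=edge(c,(387,294),(432,302));L=edge(c,(393,251),(387,294));R=edge(c,(438,258),(432,302))
fl,fr=isect(F,L),isect(F,R);P=[onz(T,*p,.01) for p in(fl,fr)]
print("front corners px",fl,fr,"w",P[0],P[1],np.linalg.norm(P[0]-P[1]))
ang=lambda l:(lambda a,b:np.degrees(np.arctan2(*(b-a)[[1,0]])))(onz(T,*(l[0]),.01),onz(T,*(l[0]+l[1]*30),.01))
print("angles F,L,R",ang(F),ang(L),ang(R))
c=contour(T,(200,215,280,300));r=[(235,223),(210,277),(241,291),(265,235)]
E=[edge(c,r[i],r[(i+1)%4]) for i in range(4)];Q=np.array([onz(T,*isect(E[i-1],E[i]),.032) for i in range(4)])
print("rack",Q[:,:2].round(4).tolist(),Q.mean(0),[ang(e).round(2) for e in E],np.linalg.norm(np.roll(Q,-1,0)-Q,axis=1))
# green cap from crop centre & triangulation
for n,t,s in(("green",(240,239.2),(260+234/5,185+71/5)),("red",(200+133/5,215+258.5/5),(260+115/5,185+57/5))):
    print(n,onz(T,*t,.126),tri(T,t,S,s))
# predictions for dock overlays
def show(yaw,o):
    M=np.array([[np.cos(yaw),-np.sin(yaw),0],[np.sin(yaw),np.cos(yaw),0],[0,0,1]])
    pts={"bar":(-6,0,126),"fwL":(-3,20,92),"fwR":(-3,-20,92),"pFL":(-45,60,10),"pFR":(-45,-60,10),"pBR":(155,-60,10),"bFL":(71,58,88),"bFR":(71,-58,88),"bBR":(153,-58,88),"bBL":(153,58,88)}
    out=[]
    for d,n in((T,"T"),(S,"S")):
        im=cv2.resize(d["image"],None,fx=5,fy=5,interpolation=2)
        for k,p in pts.items():
            u=proj(d,o+M@np.array(p)/1000);cv2.circle(im,tuple(((u+.5)*5-.5).astype(int)),3,(255,0,255),-1)
        out.append(im)
    cv2.imwrite("pics/ov.png",np.hstack([out[0][1040:1540,1900:2290],out[1][1420:1820+100,1310:1310+400]]))
m=(P[0]+P[1])/2; y=np.radians(np.mean([ang(F)+90 if ang(F)<0 else ang(F)-90, *[ (a-180 if a>90 else a+180 if a<-90 else a) for a in(ang(L),ang(R))]]))
o=m+.045*np.array([np.cos(y),np.sin(y),0]);o[2]=0
print("dock",o,y,np.degrees(y)); show(y,o)
```

```text
front corners px [387.09717 294.178  ] [432.31323 301.8389 ] w [ 0.45541908 -0.15736616  0.01      ] [ 0.43911224 -0.27110557  0.01      ] 0.11490242526656756
angles F,L,R -98.15887179379226 -6.936335870531615 -7.72033352866189
rack [[0.6235, 0.2283], [0.4854, 0.283], [0.4535, 0.2055], [0.5923, 0.1506]] [0.53866666 0.21682075 0.032     ] [np.float64(-21.6), np.float64(-112.34), np.float64(-21.6), np.float64(-111.86)] [0.14855165 0.08373096 0.1492569  0.08373469]
green [0.56903682 0.20009026 0.126     ] (array([0.57142816, 0.19982517, 0.12796788]), np.float64(0.00526608746248353))
red [0.50462274 0.22784096 0.126     ] (array([0.50707773, 0.22788204, 0.12608906]), np.float64(0.0049083491075210825))
dock [ 0.49186982 -0.22019143  0.        ] -0.13273543814733219 -7.605180397661921
```

View pics/ov.png

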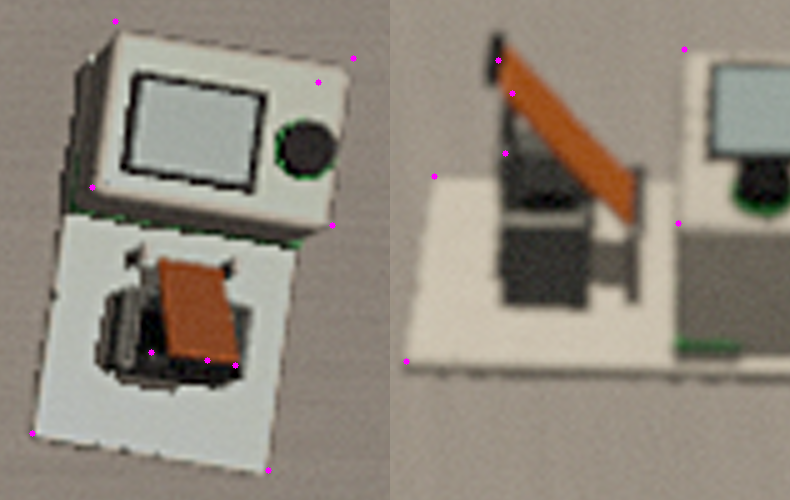

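Dock at about (0.492, −0.220), yaw −7.6°; the side-view overlay agrees to about 1 mm. The fresh cartridge is at about (0.571, 0.202), yaw −21.8°. The two cameras disagree by a few mm at height, so I will compare the cartridge with the dock in the same image later. Computing the first move now.

```bash
cat > go.py <<'E'
import sys,numpy as np
from scipy.spatial.transform import Rotation as Ro
from station import ctrl
# usage: go.py x y z yawdeg  -> tool shift & turn (object yaw; tool y along object +-y)
o=ctrl.get_obs();R=Ro.from_rotvec(o["tool_rot"]).as_matrix();p=np.array(o["tool_pos"])
x,y,z,w=map(float,sys.argv[1:5]);w=np.radians(w)
yd=np.array([-np.sin(w),np.cos(w),0])
if R[:,1]@yd<0:yd=-yd
a=np.arctan2(-yd@R[:,0],yd@R[:,1])
print("t",o["t"],"p",p.round(4),"tilt",np.degrees(np.arccos(-R[2,2])).round(2),"shift",(R.T@(np.array([x,y,z])-p)).round(4),"turn",a.round(4),"xaxis",R[:,0].round(3),"yaxis",R[:,1].round(3),"F",o["contact_force"].round(2),"M",o["wrist_torque"].round(3),"grip",round(float(o["grip_force"]),1),round(float(o["opening"]),4),"q6",o["q"][5].round(2))
E
python3 go.py .571 .202 .26 -21.8
```

```text
t 0.1 p [0.1688 0.6013 0.3028] tilt 0.1 shift [-0.4952 -0.2756  0.0432] turn 0.1067 xaxis [-0.963  0.27   0.   ] yaxis [ 0.27   0.963 -0.002] F [ 1.15  0.23 -0.32] M [ 0.003 -0.028 -0.01 ] grip 0.0 0.0853 q6 -0.12
```

drive_tool:
  rows:
    - [[-0.025,-0.014,0],0]
    - [[-0.025,-0.014,0],0]
    - [[-0.025,-0.014,0],0]
    - [[-0.025,-0.014,0],0]
    - [[-0.025,-0.014,0],0]
    - [[-0.025,-0.014,0],0]
    - [[-0.025,-0.014,0],0]
    - [[-0.025,-0.014,0],0]
    - [[-0.025,-0.014,0],0]
    - [[-0.025,-0.014,0],0]
  jaw: 0
  grip_force: 40

```text
t: 1.1
tool_pos: [0.3723, 0.3982, 0.3033]
tool_rot: [-0.429, -3.112, 0.001]
contact_force: [0.5, 0.8, 0.3]
opening: 0.0853
grip_force: 0.0
```

drive_tool:
  rows:
    - [[-0.025,-0.014,0],0]
    - [[-0.025,-0.014,0],0]
    - [[-0.025,-0.014,0],0]
    - [[-0.025,-0.014,0],0]
    - [[-0.025,-0.014,0],0]
    - [[-0.025,-0.014,0],0]
    - [[-0.025,-0.013,0],0]
    - [[-0.025,-0.013,0],0]
    - [[-0.025,-0.013,0],0]
    - [[-0.02,-0.01,0],0]

```text
t: 2.1
tool_pos: [0.5724, 0.2038, 0.3032]
tool_rot: [-0.43, -3.111, 0.001]
contact_force: [0.6, 0.2, -0.6]
opening: 0.0854
grip_force: 0.0
```

```bash
python3 go.py .571 .202 .16 -21.8
```

```text
t 2.1 p [0.5724 0.2038 0.3032] tilt 0.06 shift [ 0.0008 -0.002   0.1432] turn 0.1059 xaxis [-0.963  0.271  0.001] yaxis [ 0.271  0.963 -0.001] F [ 0.56  0.22 -0.65] M [ 0.009 -0.019 -0.009] grip 0.0 0.0854 q6 -1.08
```

drive_tool:
  rows:
    - [[0,-0.002,0.02],0.05]
    - [[0.001,0,0.02],0.055]
    - [[0,0,0.02],0]
    - [[0,0,0.02],0]
    - [[0,0,0.02],0]
    - [[0,0,0.02],0]
    - [[0,0,0.02],0]
    - [[0,0,0.011],0]
    - [[0,0,0],0]
    - [[0,0,0],0]

```text
t: 3.1
tool_pos: [0.5704, 0.2035, 0.1533]
tool_rot: [0.591, 3.085, 0.0]
contact_force: [-0.0, -0.4, 1.0]
opening: 0.085
grip_force: 0.0
```

drive_tool:
  rows:
    - [[0,0,0],0]
    - [[0,0,0],0]
    - [[0,0,0],0]
    - [[0,0,0],0]
    - [[0,0,0],0]
    - [[0,0,0],0]
    - [[0,0,0],0]
    - [[0,0,0],0]
  jaw: 1
  grip_force: 40

```text
t: 3.9
tool_pos: [0.5708, 0.2034, 0.1539]
tool_rot: [0.591, 3.084, 0.001]
contact_force: [-0.6, -0.1, 4.7]
opening: 0.0394
grip_force: 40.9
```

```bash
python3 go.py .571 .202 .26 -21.8
```

```text
t 3.9 p [0.5708 0.2034 0.1539] tilt 0.08 shift [-0.0009 -0.0012 -0.1061] turn 0.0017 xaxis [-0.929  0.37  -0.001] yaxis [0.37  0.929 0.001] F [-0.64 -0.15  4.7 ] M [-0.15   0.073  0.007] grip 40.9 0.0394 q6 -0.97
```

drive_tool:
  rows:
    - [[0,0,-0.006],0]
    - [[0,0,-0.01],0]
    - [[0,0,-0.01],0]
    - [[0,0,-0.015],0]
    - [[0,0,-0.015],0]
    - [[0,0,-0.015],0]
    - [[0,0,-0.015],0]
    - [[0,0,-0.015],0]
    - [[0,0,-0.01],0]
    - [[0,0,0],0]

```text
t: 4.9
tool_pos: [0.5711, 0.2036, 0.2666]
tool_rot: [0.591, 3.082, 0.003]
contact_force: [0.9, 0.2, -1.9]
opening: 0.04
grip_force: 40.6
```

```bash
python3 - <<'E'
import numpy as np
y=np.radians(-7.6);print(np.array([.4918,-.220])+np.array([np.cos(y),np.sin(y)])*-.045, np.cos(y),np.sin(y))
E
python3 go.py .4472 -.214 .27 -7.6
```

```text
[ 0.4471953  -0.21404846] 0.9912155402515417 -0.13225639025712244
t 4.9 p [0.5711 0.2036 0.2666] tilt 0.23 shift [-0.0393 -0.4338 -0.0043] turn -0.2461 xaxis [-0.929  0.37  -0.003] yaxis [0.37  0.929 0.002] F [ 0.93  0.2  -1.9 ] M [ 0.002 -0.021 -0.019] grip 40.6 0.04 q6 -0.97
```

drive_tool:
  rows:
    - [[-0.002,-0.022,0],0]
    - [[-0.002,-0.022,0],0]
    - [[-0.002,-0.022,0],0]
    - [[-0.002,-0.022,0],0]
    - [[-0.002,-0.022,0],0]
    - [[-0.002,-0.022,0],0]
    - [[-0.002,-0.022,0],0]
    - [[-0.002,-0.022,0],0]
    - [[-0.002,-0.022,0],0]
    - [[-0.002,-0.022,0],0]

```text
t: 5.9
tool_pos: [0.5067, -0.0091, 0.2629]
tool_rot: [-0.591, -3.084, 0.0]
contact_force: [-0.3, -0.4, -2.3]
opening: 0.0398
grip_force: 41.0
```

drive_tool:
  rows:
    - [[-0.002,-0.022,0],0]
    - [[-0.002,-0.022,0],0]
    - [[-0.002,-0.022,0],0]
    - [[-0.002,-0.022,0],0]
    - [[-0.002,-0.022,0],0]
    - [[-0.002,-0.022,0],0]
    - [[-0.002,-0.022,0],-0.06]
    - [[-0.002,-0.022,0],-0.06]
    - [[-0.002,-0.022,0],-0.06]
    - [[-0.001,-0.016,-0.004],-0.066]

```text
t: 6.9
tool_pos: [0.4516, -0.2166, 0.2663]
tool_rot: [-0.206, -3.132, -0.002]
contact_force: [-0.6, -0.0, -2.0]
opening: 0.0398
grip_force: 41.0
```

drive_tool:
  rows:
    - [[0,0,0],0]
    - [[0,0,0],0]
    - [[0,0,0],0]

```text
t: 7.2
tool_pos: [0.4525, -0.2151, 0.2673]
tool_rot: [-0.208, -3.134, -0.001]
contact_force: [-0.5, 0.1, -3.3]
opening: 0.0396
grip_force: 41.2
```

```bash
python3 go.py .4472 -.214 .27 -7.6
python3 - <<'E'
from h import *
from station import ctrl,vision
o=[]
for n,(a,b,c,e) in (("top",(380,205,460,325)),("side",(225,220,365,370))):
    d=vision.get_image(n);np.savez(n+"2.npz",**d);o.append(cv2.resize(d["image"][b:e,a:c],None,fx=4,fy=4,interpolation=2))
o[0]=cv2.copyMakeBorder(o[0],0,600-480,0,0,0)
cv2.imwrite("pics/pre.png",cv2.resize(np.hstack(o),None,fx=.9,fy=.9))
E
```

```text
t 7.2 p [ 0.4525 -0.2151  0.2673] tilt 0.07 shift [ 0.0054  0.0004 -0.0027] turn -0.0002 xaxis [-0.991  0.132  0.001] yaxis [0.132 0.991 0.001] F [-0.48  0.12 -3.34] M [-0.004  0.018 -0.037] grip 41.2 0.0396 q6 -2.03
```

View pics/pre.png

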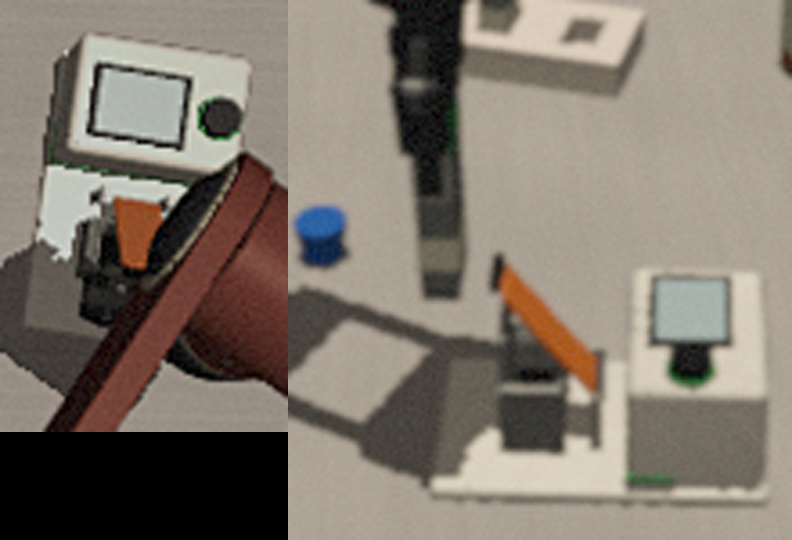

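The side view shows the cartridge's foot bottom at about crop (424–460,298), in front of and below the bar at (497,272). The top view is blocked by the arm. Checking relative alignment in the side view.

Run:
```python
from h import *
S=dict(np.load("side2.npz"));S0=dict(np.load("side.npz"))
full=lambda x,y:np.array([(x-288+.5)/3.6+225-.5,(y+.5)/3.6+220-.5])
y=np.radians(-7.6);M=np.array([[np.cos(y),-np.sin(y),0],[np.sin(y),np.cos(y),0],[0,0,1]])
t=np.array([.4525,-.2151,.1193])
for x in(-.011,.011):print("foot pred",proj(S,t+M@[x,-.0185,0]))
for x in(-.012,.012):print("body pred z6",proj(S,t+M@[x,-.020,.006]))
print("obs foot bottom L,R",full(424,298),full(460,298))
g=cv2.cvtColor(S["image"],cv2.COLOR_BGR2GRAY)
for v in(285,290,295,298,300,302,304,306): print(v,g[v,255:282].tolist())
# dock corners seen by side camera on z=.01 (from ov.png: x=390+5u-1310, y=5v-1420)
f=lambda X,Y:((X-390+1310+2)/5-.5+.1,(Y+1420+2)/5-.5+.1)
for n,p in(("FL",(436,178)),("FR",(407,363))):
    print(n,onz(S0,*f(*p),.01)[:2])
o=np.array([.4918,-.220,0]);print("est FL",o+M@[-.045,.06,.01],"FR",o+M@[-.045,-.06,.01])
print("bar R end obs",f(494,84),"pred",proj(S0,o+M@[-.006,-.017,.126]),"L end obs",f(500,34),proj(S0,o+M@[-.006,.017,.126]))
```

```text
foot pred [261.48215091 303.42598038]
foot pred [271.96395387 303.57854126]
body pred z6 [260.75640095 301.62233952]
body pred z6 [272.23576838 301.78803691]
obs foot bottom L,R [262.41666667 302.41666667] [272.41666667 302.41666667]
285 [161, 161, 159, 164, 159, 133, 94, 66, 64, 60, 65, 68, 63, 65, 60, 62, 61, 75, 91, 125, 149, 162, 164, 163, 161, 164, 162]
290 [164, 160, 165, 164, 158, 146, 121, 107, 107, 100, 102, 105, 105, 108, 106, 109, 102, 92, 87, 112, 147, 158, 163, 163, 161, 163, 151]
295 [163, 162, 158, 164, 161, 150, 126, 90, 78, 81, 72, 75, 77, 83, 86, 82, 80, 70, 95, 134, 159, 164, 162, 164, 160, 144, 108]
298 [162, 161, 163, 166, 162, 159, 133, 88, 60, 51, 57, 57, 59, 58, 56, 48, 54, 81, 120, 152, 161, 161, 164, 165, 162, 131, 84]
300 [164, 163, 162, 164, 161, 161, 140, 100, 61, 45, 49, 45, 49, 54, 47, 49, 62, 89, 134, 156, 161, 162, 164, 161, 162, 144, 103]
302 [165, 163, 161, 166, 162, 163, 149, 124, 86, 79, 78, 81, 74, 80, 62, 66, 75, 107, 139, 157, 164, 163, 161, 164, 164, 160, 157]
304 [165, 161, 165, 164, 165, 162, 163, 161, 155, 156, 156, 158, 158, 155, 156, 154, 151, 159, 161, 165, 162, 162, 160, 165, 164, 163, 170]
306 [163, 164, 163, 163, 164, 166, 162, 159, 161, 162, 165, 165, 165, 165, 164, 164, 166, 165, 161, 161, 162, 162, 163, 160, 165, 167, 167]
FL [ 0.45683303 -0.15767155]
FR [ 0.44020125 -0.27611912]
est FL [ 0.45513068 -0.15457553  0.01      ] FR [ 0.43925992 -0.27352139  0.01      ]
bar R end obs (282.8, 300.8) pred [282.69735431 300.66215694] L end obs (284.0, 290.8) [283.94806672 290.64712727]
```

drive_tool:
  rows:
    - [[0,0,0.006],0]
    - [[0,0,0.006],0]
    - [[-0.005,0,0],0]
    - [[-0.005,0,0],0]
    - [[-0.004,0,0],0]
    - [[-0.004,0,0],0]
    - [[-0.004,0,0],0]
    - [[-0.004,0,0],0]
    - [[0,0,0],0]
    - [[0,0,0],0]

```text
t: 8.3
tool_pos: [0.4782, -0.2194, 0.2562]
tool_rot: [-0.208, -3.133, 0.0]
contact_force: [-3.8, 0.3, 1.1]
opening: 0.04
grip_force: 41.3
```

```bash
python3 go.py .5052 -.2218 .253 -7.6
```

```text
t 8.3 p [ 0.4782 -0.2194  0.2562] tilt 0.09 shift [-0.0271  0.0012  0.0031] turn -0.0 xaxis [-0.991  0.132  0.002] yaxis [ 0.132  0.991 -0.   ] F [-3.75  0.29  1.09] M [0.073 1.051 0.018] grip 41.3 0.04 q6 -2.01
```

drive_tool:
  rows:
    - [[-0.003,0,0],0]
    - [[-0.003,0,0],0]
    - [[-0.003,0,0],0]
    - [[-0.003,0,0],0]
    - [[-0.003,0,0],0]
    - [[-0.003,0,0],0]
    - [[-0.003,0.001,0],0]
    - [[-0.003,0,0],0]
    - [[-0.003,0,0],0]
    - [[0,0,0],0]

```text
t: 9.3
tool_pos: [0.5056, -0.2218, 0.2558]
tool_rot: [0.208, 3.135, 0.0]
contact_force: [-3.3, 0.5, -0.2]
opening: 0.0399
grip_force: 41.2
```

```bash
python3 go.py .5052 -.2218 .253 -7.6;  python3 - <<'E'
from h import *
from station import ctrl,vision
d=vision.get_image("side");np.savez("side3.npz",**d);cv2.imwrite("pics/push.png",cv2.resize(d["image"][230:370,250:370],None,fx=4,fy=4,interpolation=2))
E
```

```text
t 9.3 p [ 0.5056 -0.2218  0.2558] tilt 0.02 shift [ 0.0004 -0.0001  0.0028] turn 0.0 xaxis [-0.991  0.132 -0.   ] yaxis [0.132 0.991 0.   ] F [-3.32  0.46 -0.21] M [0.114 0.758 0.004] grip 41.2 0.0399 q6 -1.99
```

View pics/push.png

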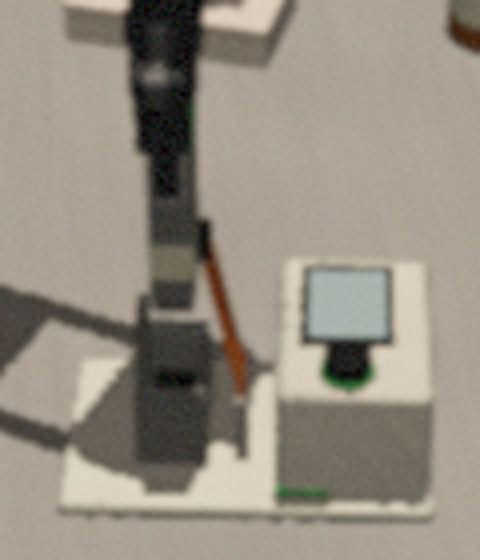

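The side view shows the cartridge holding the flap back, with its foot (152–195, 305) just behind the front wall's top. Lowering by feel.

drive_tool:
  rows:
    - [[0,0,0.003],0]
    - [[0,0,0.003],0]
    - [[0,0,0.003],0]
    - [[0,0,0.003],0]
    - [[0,0,0.003],0]
    - [[0,0,0.003],0]
    - [[0,0,0.003],0]
    - [[0,0,0.003],0]
    - [[0,0,0],0]
    - [[0,0,0],0]

```text
t: 10.35
tool_pos: [0.5051, -0.2217, 0.2311]
tool_rot: [-0.208, -3.134, -0.001]
contact_force: [-3.2, 0.3, -4.5]
opening: 0.0396
grip_force: 41.1
```

```bash
python3 go.py .5052 -.2218 .21 -7.6
```

```text
t 10.35 p [ 0.5051 -0.2217  0.2311] tilt 0.05 shift [-0.0001 -0.0001  0.0211] turn -0.0002 xaxis [-0.991  0.132  0.001] yaxis [0.132 0.991 0.   ] F [-3.2   0.33 -4.5 ] M [0.    0.573 0.024] grip 41.1 0.0396 q6 -1.99
```

drive_tool:
  rows:
    - [[0.001,0,0.002],0]
    - [[0,0,0],0]
    - [[0,0,0],0]

```text
t: 10.65
tool_pos: [0.5043, -0.2217, 0.2298]
tool_rot: [-0.209, -3.135, -0.0]
contact_force: [-3.3, 0.9, -0.5]
opening: 0.0395
grip_force: 41.3
```

drive_tool:
  rows:
    - [[0.001,0,0],0]
    - [[0,0,0],0]
    - [[0,0,0],0]

```text
t: 10.95
tool_pos: [0.5032, -0.2215, 0.2296]
tool_rot: [-0.208, -3.134, -0.0]
contact_force: [-3.1, -0.6, -4.5]
opening: 0.0395
grip_force: 41.1
```

drive_tool:
  rows:
    - [[0.001,0,0],0]
    - [[0,0,0],0]
    - [[0,0,0],0]

```text
t: 11.25
tool_pos: [0.5023, -0.2214, 0.2297]
tool_rot: [-0.208, -3.134, -0.0]
contact_force: [-2.8, -0.3, -4.5]
opening: 0.0397
grip_force: 41.0
```

drive_tool:
  rows:
    - [[0.001,0,0],0]
    - [[0,0,0],0]
    - [[0,0,0],0]

```text
t: 11.55
tool_pos: [0.5013, -0.2212, 0.2299]
tool_rot: [-0.208, -3.135, -0.0]
contact_force: [-2.4, 0.8, -4.0]
opening: 0.0395
grip_force: 41.0
```

drive_tool:
  rows:
    - [[0.001,0,0],0]
    - [[0,0,0],0]
    - [[0,0,0],0]

```text
t: 11.85
tool_pos: [0.5007, -0.2212, 0.23]
tool_rot: [0.208, 3.133, -0.0]
contact_force: [-0.1, 0.9, -5.6]
opening: 0.0396
grip_force: 40.8
```

drive_tool:
  rows:
    - [[0.001,0,0],0]
    - [[0,0,0],0]
    - [[0,0,0],0]

```text
t: 12.15
tool_pos: [0.4999, -0.2212, 0.2301]
tool_rot: [0.208, 3.132, -0.001]
contact_force: [3.7, 0.2, -6.8]
opening: 0.0395
grip_force: 41.0
```

Wall felt at TCP x ≈ 0.501. Backing off about 1 mm and lowering.

drive_tool:
  rows:
    - [[-0.002,0,0],0]
    - [[0,0,0.003],0]
    - [[0,0,0.003],0]
    - [[0,0,0.003],0]
    - [[0,0,0.003],0]
    - [[0,0,0.003],0]
    - [[0,0,0.003],0]
    - [[0,0,0],0]
    - [[0,0,0],0]

```text
t: 13.05
tool_pos: [0.5011, -0.2212, 0.211]
tool_rot: [-0.208, -3.134, -0.001]
contact_force: [-2.0, -0.7, -3.4]
opening: 0.0396
grip_force: 41.4
```

```bash
python3 go.py .502 -.2213 .2 -7.6
```

```text
t 13.05 p [ 0.5011 -0.2212  0.211 ] tilt 0.05 shift [-0.0009  0.      0.011 ] turn -0.0002 xaxis [-0.991  0.132  0.001] yaxis [0.132 0.991 0.   ] F [-2.02 -0.74 -3.37] M [-0.09   0.281  0.05 ] grip 41.4 0.0396 q6 -1.99
```

drive_tool:
  rows:
    - [[-0.0005,0,0.002],0]
    - [[0,0,0.002],0]
    - [[0,0,0.002],0]
    - [[0,0,0.002],0]
    - [[0,0,0],0]
    - [[0,0,0],0]

```text
t: 13.65
tool_pos: [0.5017, -0.2213, 0.2035]
tool_rot: [-0.208, -3.134, -0.0]
contact_force: [-3.0, 0.4, -1.6]
opening: 0.0395
grip_force: 41.7
```

drive_tool:
  rows:
    - [[0,0,0.002],0]
    - [[0,0,0.002],0]
    - [[0,0,0.001],0]
    - [[0,0,0],0]
    - [[0,0,0],0]

```text
t: 14.15
tool_pos: [0.5018, -0.2213, 0.1986]
tool_rot: [-0.208, -3.134, -0.0]
contact_force: [-2.7, 0.5, -0.9]
opening: 0.0397
grip_force: 41.7
```

drive_tool:
  rows:
    - [[0,0,0.002],0]
    - [[0,0,0.002],0]
    - [[0,0,0],0]
    - [[0,0,0],0]

```text
t: 14.55
tool_pos: [0.5017, -0.2213, 0.1945]
tool_rot: [-0.208, -3.134, -0.0]
contact_force: [-3.2, 0.6, -1.4]
opening: 0.0398
grip_force: 41.7
```

drive_tool:
  rows:
    - [[0,0,0.001],0]
    - [[0,0,0.001],0]
    - [[0,0,0],0]
    - [[0,0,0],0]

```text
t: 14.95
tool_pos: [0.5019, -0.2214, 0.1929]
tool_rot: [0.208, 3.135, 0.0]
contact_force: [-3.6, -0.5, -0.1]
opening: 0.0395
grip_force: 41.7
```

drive_tool:
  rows:
    - [[0,0,0.001],0]
    - [[0,0,0.001],0]
    - [[0,0,0],0]
    - [[0,0,0],0]

```text
t: 15.35
tool_pos: [0.5018, -0.2214, 0.1908]
tool_rot: [-0.208, -3.134, -0.0]
contact_force: [-4.2, 0.3, -0.4]
opening: 0.0396
grip_force: 41.7
```

drive_tool:
  rows:
    - [[0,0,0.001],0]
    - [[0,0,0.001],0]
    - [[0,0,0],0]
    - [[0,0,0],0]

```text
t: 15.75
tool_pos: [0.5018, -0.2214, 0.1888]
tool_rot: [-0.208, -3.135, -0.0]
contact_force: [-3.4, 1.3, 0.4]
opening: 0.0397
grip_force: 41.7
```

drive_tool:
  rows:
    - [[0,0,0.001],0]
    - [[0,0,0],0]
    - [[0,0,0],0]

```text
t: 16.05
tool_pos: [0.5018, -0.2214, 0.1878]
tool_rot: [-0.208, -3.135, -0.0]
contact_force: [-2.9, 1.6, 0.7]
opening: 0.0395
grip_force: 41.7
```

drive_tool:
  rows:
    - [[0,0,0.001],0]
    - [[0,0,0],0]
    - [[0,0,0],0]

```text
t: 16.35
tool_pos: [0.5018, -0.2214, 0.1868]
tool_rot: [-0.208, -3.135, -0.0]
contact_force: [-3.6, 1.5, 0.2]
opening: 0.0397
grip_force: 41.7
```

drive_tool:
  rows:
    - [[0,0,0.001],0]
    - [[0,0,0],0]
    - [[0,0,0],0]

```text
t: 16.65
tool_pos: [0.5018, -0.2214, 0.1858]
tool_rot: [-0.208, -3.135, -0.0]
contact_force: [-3.3, 0.3, -0.6]
opening: 0.0398
grip_force: 41.7
```

drive_tool:
  rows:
    - [[0,0,0.001],0]
    - [[0,0,0],0]
    - [[0,0,0],0]

```text
t: 16.95
tool_pos: [0.5019, -0.2214, 0.1849]
tool_rot: [0.208, 3.134, -0.0]
contact_force: [-1.9, -0.1, 0.3]
opening: 0.0398
grip_force: 41.8
```

drive_tool:
  rows:
    - [[0,0,0.001],0]
    - [[0,0,0],0]
    - [[0,0,0],0]

```text
t: 17.25
tool_pos: [0.5019, -0.2214, 0.184]
tool_rot: [0.208, 3.134, -0.0]
contact_force: [-3.2, 0.9, 1.1]
opening: 0.0396
grip_force: 41.9
```

drive_tool:
  rows:
    - [[0,0,0.001],0]
    - [[0,0,0],0]
    - [[0,0,0],0]

```text
t: 17.55
tool_pos: [0.5019, -0.2214, 0.183]
tool_rot: [0.208, 3.134, -0.0]
contact_force: [-3.6, 1.0, 2.3]
opening: 0.0396
grip_force: 42.0
```

drive_tool:
  rows:
    - [[0,0,0.001],0]
    - [[0,0,0],0]
    - [[0,0,0],0]

```text
t: 17.85
tool_pos: [0.502, -0.2214, 0.182]
tool_rot: [0.208, 3.134, -0.0]
contact_force: [-3.4, 0.9, 2.3]
opening: 0.0394
grip_force: 42.1
```

drive_tool:
  rows:
    - [[0,0,0.001],0]
    - [[0,0,0],0]
    - [[0,0,0],0]

```text
t: 18.15
tool_pos: [0.5019, -0.2214, 0.181]
tool_rot: [0.208, 3.134, -0.0]
contact_force: [-3.5, 1.2, 3.8]
opening: 0.0396
grip_force: 42.2
```

Seat met at about TCP z 0.184, and the force is now climbing about 0.8 N/mm. Pressing a further 2.5 mm or so.

drive_tool:
  rows:
    - [[0,0,0.001],0]
    - [[0,0,0],0]
    - [[0,0,0],0]

```text
t: 18.45
tool_pos: [0.502, -0.2214, 0.18]
tool_rot: [0.208, 3.134, -0.0]
contact_force: [-3.5, 0.0, 3.9]
opening: 0.0395
grip_force: 42.2
```

drive_tool:
  rows:
    - [[0,0,0.001],0]
    - [[0,0,0],0]
    - [[0,0,0],0]

```text
t: 18.75
tool_pos: [0.502, -0.2214, 0.1791]
tool_rot: [0.208, 3.134, -0.0]
contact_force: [-3.3, 0.8, 4.5]
opening: 0.0398
grip_force: 42.3
```

drive_tool:
  rows:
    - [[0,0,0.0005],0]
    - [[0,0,0],0]
    - [[0,0,0],0]

```text
t: 19.05
tool_pos: [0.502, -0.2214, 0.1787]
tool_rot: [0.208, 3.134, -0.0]
contact_force: [-4.5, 1.0, 4.9]
opening: 0.0392
grip_force: 42.3
```

drive_tool:
  rows:
    - [[0,0,0],0]
    - [[0,0,0],0]

```text
t: 19.25
tool_pos: [0.502, -0.2214, 0.1787]
tool_rot: [0.208, 3.134, -0.0]
contact_force: [-4.0, 0.6, 5.7]
opening: 0.0395
grip_force: 42.3
```

drive_tool:
  rows:
    - [[0.001,0,0.0005],0]
    - [[0.0005,0,0.0005],0]
    - [[0,0,0],0]
    - [[0,0,0],0]

```text
t: 19.65
tool_pos: [0.5013, -0.2214, 0.1783]
tool_rot: [0.208, 3.132, -0.001]
contact_force: [-1.6, 0.8, 6.4]
opening: 0.0395
grip_force: 42.4
```

drive_tool:
  rows:
    - [[0,0,0],0]
    - [[0,0,0],0]

```text
t: 19.85
tool_pos: [0.5013, -0.2213, 0.1783]
tool_rot: [0.208, 3.132, -0.001]
contact_force: [-1.3, 1.9, 5.9]
opening: 0.0396
grip_force: 42.4
```

drive_tool:
  rows:
    - [[0,0,0],0]
    - [[0,0,0],0]
    - [[0,0,0],0]
    - [[0,0,0],0]
    - [[0,0,0],0]
    - [[0,0,0],0]
  jaw: 0

```text
t: 20.45
tool_pos: [0.5003, -0.2212, 0.1773]
tool_rot: [-0.209, -3.135, 0.0]
contact_force: [0.6, -0.4, -0.2]
opening: 0.0854
grip_force: 0.0
```

drive_tool:
  rows:
    - [[0,0,-0.01],0]
    - [[0,0,-0.02],0]
    - [[0,0,-0.025],0]
    - [[0,0,-0.025],0]
    - [[0,0,-0.025],0]
    - [[0,0,-0.025],0]
    - [[0,0,-0.02],0]
    - [[0,0,0],0]
    - [[0,0,0],0]

```text
t: 21.35
tool_pos: [0.5004, -0.2212, 0.3278]
tool_rot: [0.208, 3.134, -0.001]
contact_force: [-0.1, -0.1, -0.2]
opening: 0.0857
grip_force: 0.0
```

```bash
python3 go.py .502 -.2213 .2 -7.6;  python3 - <<'E'
from h import *
from station import ctrl,vision
d=vision.get_image("side");cv2.imwrite("pics/rel.png",cv2.resize(d["image"][250:370,250:370],None,fx=5,fy=5,interpolation=2)[:600,:600])
y=np.radians(-7.6);M=np.array([[np.cos(y),-np.sin(y),0],[np.sin(y),np.cos(y),0],[0,0,1]])
# predicted cap top corner rows for underside heights
for z in(.030,.032,.034,.036):
  print(z,[((proj(d,np.array([.5013,-.2214,z])+M@[x,-.02,.12])-250+.5)*5-.5).round(1).tolist() for x in(-.012,.012)])
E
```

```text
t 21.35 p [ 0.5004 -0.2212  0.3278] tilt 0.06 shift [-0.0015  0.0002  0.1278] turn -0.0002 xaxis [-0.991  0.132 -0.001] yaxis [ 0.132  0.991 -0.   ] F [-0.13 -0.13 -0.16] M [ 0.036  0.012 -0.01 ] grip 0.0 0.0857 q6 -1.99
0.03 [[171.4, 214.4], [229.7, 215.2]]
0.032 [[171.3, 210.6], [229.6, 211.4]]
0.034 [[171.1, 206.7], [229.4, 207.5]]
0.036 [[170.9, 202.8], [229.3, 203.6]]
```

View pics/rel.png

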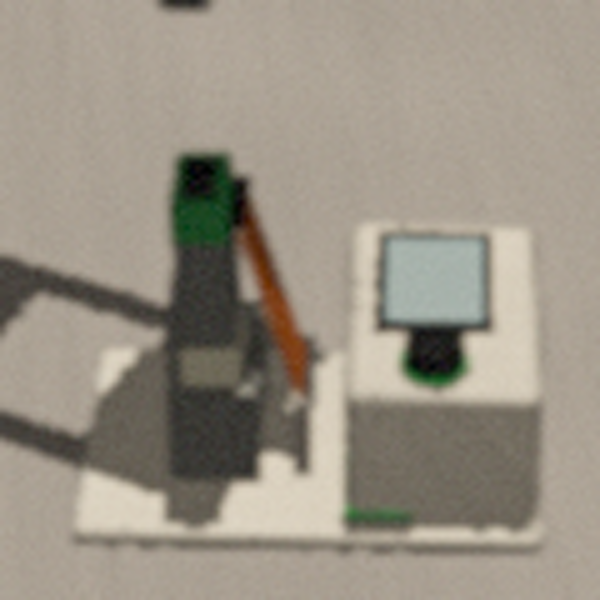

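The side view shows the cartridge standing upright in the pocket at (205,320), with the flap resting on its back and the gripper clear. I compare the light band's height with the held picture to estimate any creep.

Run:
```python
from h import *
from station import vision
y=np.radians(-7.6);M=np.array([[np.cos(y),-np.sin(y),0],[np.sin(y),np.cos(y),0],[0,0,1]])
now=vision.get_image("side");np.savez("side4.npz",**now)
def run(n,d,tcp,tz):
    g=cv2.cvtColor(d["image"],cv2.COLOR_BGR2GRAY).astype(float)
    best=[]
    u0,v0=proj(d,np.array([*tcp,tz-.148])+M@[0,-.02,.018])
    c=int(round(u0)); r=np.arange(int(v0)-12,int(v0)+13)
    prof=g[r[0]:r[-1]+1,c-2:c+3].mean(1); dd=np.diff(prof)
    k=np.argmax(dd[3:18])+3; w=np.clip(dd[k-2:k+3],0,None); e=(w*(r[k-2:k+3]+.5)).sum()/w.sum()
    # height offset above underside giving this row
    zs=np.linspace(-.02,.06,801); rows=np.array([proj(d,np.array([*tcp,tz-.148])+M@[0,-.02,z])[1] for z in zs])
    print(n,"edge row",e.round(2),"height rel to TCP-.148: mm",(zs[np.argmin(abs(rows-e))]*1000).round(2),prof.astype(int).tolist())
run("s2",dict(np.load("side2.npz")),(.4525,-.2151),.2673)
run("s3",dict(np.load("side3.npz")),(.5056,-.2218),.2558)
run("now",now,(.5011,-.2212),.1783)
```

```text
s2 edge row 302.65 height rel to TCP-.148: mm 3.5 [64, 80, 100, 104, 105, 104, 104, 105, 105, 97, 77, 60, 55, 56, 56, 48, 47, 78, 124, 156, 165, 164, 163, 164, 165]
s3 edge row 306.97 height rel to TCP-.148: mm 4.1 [60, 64, 85, 102, 105, 106, 106, 105, 107, 104, 98, 74, 57, 57, 56, 55, 51, 51, 95, 132, 133, 97, 64, 64, 59]
now edge row 319.32 height rel to TCP-.148: mm 47.8 [56, 57, 75, 97, 104, 105, 105, 104, 103, 94, 77, 56, 53, 52, 57, 56, 54, 54, 58, 54, 53, 57, 59, 56, 56]
```

Run:
```python
from h import *
y=np.radians(-7.6);M=np.array([[np.cos(y),-np.sin(y),0],[np.sin(y),np.cos(y),0],[0,0,1]])
def run(n,f,tcp,tz):
    d=dict(np.load(f)); g=cv2.cvtColor(d["image"],cv2.COLOR_BGR2GRAY).astype(float)
    B=np.array([*tcp,tz-.148]); zs=np.linspace(-.01,.07,801); P=np.array([proj(d,B+M@[0,-.02,z]) for z in zs])
    c=int(round(proj(d,B+M@[0,-.02,.045])[0])); r0=int(proj(d,B+M@[0,-.02,.047])[1])
    r=np.arange(r0-5,r0+16); p=g[r[0]:r[-1]+1,c-2:c+3].mean(1)
    for lvl,rg in((82,range(0,10)),(80,range(8,20))):   # top (rising) and bottom (falling) crossings
        for i in rg:
            if (p[i]-lvl)*(p[i+1]-lvl)<0:
                e=r[i]+(lvl-p[i])/(p[i+1]-p[i]); print(n,"row",e.round(2),"h mm",(zs[np.argmin(abs(P[:,1]-e))]*1000).round(2)); break
run("s2","side2.npz",(.4525,-.2151),.2673);run("s3","side3.npz",(.5056,-.2218),.2558);run("now","side4.npz",(.5011,-.2212),.1783)
```

```text
s2 row 286.09 h mm 46.7
s2 row 294.83 h mm 24.1
s3 row 290.83 h mm 46.6
s3 row 299.78 h mm 23.3
now row 319.3 h mm 47.9
now row 326.83 h mm 26.8
```

The band sits about 1.2 mm higher than when held, so the seat is still pressed in about 4.5 mm. That is inside the 2–10 mm window, so I am handing in.

```bash
python3 -c "
from station import ctrl
print(ctrl.finish_job())"
```

```text
the job is handed in; nothing more can be done
None
```

The fresh cartridge is in the dock pocket and released, upright with the flap bearing on it and the seat pressed in an estimated 4.5 mm; I handed the job in at about 21 s, and no verdict came back.

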